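# Press the popped caps shut, harshest cleaner first

## Robot

A 6-joint arm with a two-finger parallel gripper is mounted at the origin on the work surface. World frame = base frame: x ahead of the robot, y to its left, z up, the work surface at z = 0. Lengths are in m, angles in rad, forces in N, time in s.
With the tool pointing down it reaches from about 0.25 to 0.775 m from the base axis. Payload 4 kg.
Tool frame: the origin (TCP) lies midway between the tips of the shut fingers; the grasp point (between the pads) lies 19 mm behind it; z points along the fingers, y is the line along which they close (so a half turn about z gives the same grasp; the last joint's range is limited). The gripper opens to 94 mm and grips with 3 to 60 N. Pads are 16 mm wide; open, the fingers measure 119 mm over their backs; the gripper's body (75 mm by 177 mm) begins 78 mm behind the grasp point.
Start: joints at [-1.34, 0.087, 1.371, -0, 1.684, -0.103], TCP at [0.18, -0.52, 0.206] pointing down, gripper open.
Joint ranges: [-3.1, 3.1], [-0.76, 2.03], [0.27, 2.55], [-1.08, 4.22], [0.17, 2.65], [-2.57, 2.57]. Speed limits (rad/s): [2.79, 2.79, 3.14, 3.14, 3.14, 3.14].

## Interface

Orientations are given as [roll, pitch, yaw] about the fixed x, y, z axes, in that order (R = Rz(yaw) Ry(pitch) Rx(roll)).
In Python, from bench import robot gives the robot as it stands. The module is installed in compiled form; this text tells all that it offers.
- The arm moves only by the tool arm_command, never from a script. Its argument "targets" is a list of rows, each a list of 4 numbers: the shift along the world's x, y, z as a fraction of full scale, then the turn about the world's z as a fraction of full scale. A call has 1 to 8 rows; each row is the pose to reach, as a shift and turn from the pose commanded when the call began; what a row does not reach only later rows make up. Full scale, the value 1, is 0.5 m for a shift and 120 degrees for a turn. A row lasts 1/12 s, in which the tool goes at most 41.7 mm and 7.16 degrees, less where a joint would pass 70% of its speed; a pose out of reach is approached as far as the arm can. A call with a number of a shift or a turn outside -1 to 1 is refused whole. A call with a gripper value outside its range is refused whole. "claw" is the closure, from 0 (fully open) to 1 (shut), set as the call begins (left out, the last holds). The fingers move at their own pace and stop on an object; the grip force is fixed at half the most. Time passes only in rows, so rows that repeat a pose let the fingers close. It gives the time, the measured TCP pose, the force, the opening and the grip force at its end, in the units of the state.
- robot.get_obs(): the state, without advancing time (a new reading comes with each control period).
- robot.snapshot(name): name is "scene" or "top" or "wrist"; returns the picture (420x560x3 uint8, red, green, blue); there is no depth.
- robot.camera_info(name): a dict with "vfov" (degrees; the focal length in pixels is half the picture's height over the tangent of half this angle, whatever the lens; pixels are square), "cx", "cy" (the principal point, pixels), "k1" (the pictures are not rectified: a ray, as slopes to the right and down, at radius r is drawn at 1 + k1 r^2 times it, then the intrinsics apply), "extrinsics" (4x4, takes a point from camera to world coordinates); the wrist camera has in their place "T_tool_cam" (4x4, takes a point from camera to tool coordinates, whose origin is the TCP and whose axes are the flange's). Camera axes: x right, y up, looking along -z (the intrinsics and any distortion apply to the point x, -y, -z); pixel columns grow to the right and rows downward; lengths in m; the calibration is good to about 2 mm. A picture is of the moment at which its call begins: read the wrist's pose just before it. camera_info takes no time and is no camera call.
- robot.close_job(): hands the job in; it is judged then, once.
The state is a dict: "time": time; "joint_positions": joint angles; "qvel": joint speeds; "joint_torque": joint torques, N m; "tool_pos": TCP position; "ee_rot": TCP orientation; "wrist_force": force on the tool from outside, world axes, zero at the start; "wrist_torque": the same for the moment, N m; "width": finger opening in m; "finger_force": force on a finger pad.
Only numpy, scipy, OpenCV 4.12 (cv2) and the standard library are available. Lean on these libraries where they do the work, as an engineer would, in place of code of your own. Each camera call takes 0.05 s, during which the arm holds its last target. There are 200 camera calls.

## Task

Three white cleaning bottles on the kitchen worktop were left with their push-down caps popped up. Press each cap lightly until it is fully shut, the harshest cleaner first: the tall round bleach bottle, then the rectangular descaler bottle, then the squat washing-up liquid bottle. Do not pick up, tip or shove any bottle, and leave the spray bottle, mug and brush alone.

Things in the scene. Friction and masses are not known exactly. Their poses are not given: they have to be found in the camera images.
- bleach: bleach bottle: the tallest of the three, round, 68 mm diameter, white with a blank paper label; loose, about 0.55 kg, stands upright on the worktop. Collar (38 mm diameter) top 195 mm above its foot; the cap's underside is 207 mm above the foot when popped fully up, 195 mm when shut. Origin: centre of the foot; z up
- bleach_cap_top (a point): centre of the flat top of that bottle's round push-down cap (37 mm diameter grey skirt, 33 mm soft dark crown on top, 18 mm tall in all); the crown is springy and gives about 1 mm per 6 N, at most 4 mm; moves with the cap and the crown; crown not squeezed: 213 mm above the foot when shut, up to 225 mm when popped up
- bleach_cap (a joint): how far that cap's skirt is pressed down (m): 0 = popped fully up, 0.012 = fully shut on the collar; starts between 0 and 0.003. Slides straight down with about 4 N of friction (no spring) and stays where it is left; stops on the collar at 0.012
- descaler: descaler bottle: middle height, rectangular body 50 mm (own x) by 84 mm (own y), 135 mm high, white with a blank label; loose, about 0.50 kg, stands upright on the worktop. Collar (38 mm diameter) top 163 mm above its foot; the cap's underside is 175 mm above the foot when popped fully up, 163 mm when shut. Origin: centre of the foot; z up
- descaler_cap_top (a point): centre of the flat top of that bottle's round push-down cap (37 mm diameter grey skirt, 33 mm soft dark crown on top, 18 mm tall in all); the crown is springy and gives about 1 mm per 6 N, at most 4 mm; moves with the cap and the crown; crown not squeezed: 181 mm above the foot when shut, up to 193 mm when popped up
- descaler_cap (a joint): how far that cap's skirt is pressed down (m): 0 = popped fully up, 0.012 = fully shut on the collar; starts between 0 and 0.003. Slides straight down with about 4 N of friction (no spring) and stays where it is left; stops on the collar at 0.012
- soap: washing-up liquid bottle: the shortest and widest of the three, squat and round, 88 mm diameter, white with a blank label; loose, about 0.45 kg, stands upright on the worktop. Collar (38 mm diameter) top 118 mm above its foot; the cap's underside is 130 mm above the foot when popped fully up, 118 mm when shut. Origin: centre of the foot; z up
- soap_cap_top (a point): centre of the flat top of that bottle's round push-down cap (37 mm diameter grey skirt, 33 mm soft dark crown on top, 18 mm tall in all); the crown is springy and gives about 1 mm per 6 N, at most 4 mm; moves with the cap and the crown; crown not squeezed: 136 mm above the foot when shut, up to 148 mm when popped up
- soap_cap (a joint): how far that cap's skirt is pressed down (m): 0 = popped fully up, 0.012 = fully shut on the collar; starts between 0 and 0.003. Slides straight down with about 4 N of friction (no spring) and stays where it is left; stops on the collar at 0.012
- spray: spray bottle, green, 70 mm diameter, 192 mm tall with a white trigger head about 95 mm long; loose bystander. Origin: centre of the foot
- mug: white mug, 80 mm diameter, 90 mm tall; loose bystander. Origin: centre of the foot
- brush: flat cleaning brush with a wooden handle and grey head, lying on the worktop, handle towards its own -x; loose bystander. Origin on its underside
There are look-alikes about, which are no part of the job. What is shaped like the bleach but purple or red is not meant.

How it is judged:
By the outcome, as a careful person would: the job done as asked, in the order asked, and still so for the second after the job is handed in, with the robot touching nothing.
It also fails if it takes over 45 s, if anything falls off the work surface, if the arm or the gripper's body presses on something with over 40 N, if the wrist force passes 120 N, or if a joint passes its speed limit or range.

## Working session

There is one attempt and no reset: what is moved stays moved. The work goes in short steps, Python scripts to look and compute and a tool call to move; the robot and the scene stay as the last step left them, time stands still between calls to the robot, and variables do not carry over. Pictures are saved under pics/ and viewed, at most 10 in all, crops included, and the job is handed in when it is done.

Besides the shell and the picture viewer there is one more tool, called as name([rows], argument=value, ...), one row to a line, values as JSON. arm_command: Moves the arm, as the interface text tells. Shift numbers are shares of 0.5 m and turn numbers shares of 120 degrees, none past 1 either way. Its arguments: {"type":"object","properties":{"targets":{"type":"array"},"claw":{"type":"number"}},"required":["targets"]}

```bash
mkdir -p pics; cat > h.py <<'E'
import numpy as np, cv2
from bench import robot
def save(n,f):
    im=robot.snapshot(n); cv2.imwrite(f'pics/{f}.png',cv2.cvtColor(im,cv2.COLOR_RGB2BGR)); return im
def ray(n,u,v,T=None):
    c=robot.camera_info(n); f=210/np.tan(np.radians(c['vfov'])/2)
    K=np.array([[f,0,c['cx']],[0,f,c['cy']],[0,0,1.]])
    p=cv2.undistortPoints(np.array([[[u,v]]],float),K,np.array([c['k1'],0,0,0.]))[0,0]
    # same model: distorted = (1+k1 r^2)*ideal
    T=np.array(c['extrinsics']) if T is None else T
    return T[:3,3], T[:3,:3]@np.array([p[0],-p[1],-1.])
def onz(n,u,v,z,T=None):
    o,d=ray(n,u,v,T); return o+d*(z-o[2])/d[2]
E
python3 - <<'E'
from h import *
save('scene','s0');save('top','t0')
for n in('scene','top','wrist'):print(n,robot.camera_info(n))
print(robot.get_obs())
E
```

```text
scene {'vfov': 57.03531000628473, 'cx': 276.49568053050876, 'cy': 200.30721932179532, 'k1': -0.058436994482447976, 'extrinsics': array([[-0.59414588, -0.5357241 ,  0.59999197,  1.14963871],
       [ 0.80425805, -0.38395072,  0.45359766,  0.35091326],
       [-0.01263586,  0.75205155,  0.65898316,  0.74644691],
       [ 0.        ,  0.        ,  0.        ,  1.        ]])}
top {'vfov': 53.0516070049173, 'cx': 286.85739194414595, 'cy': 210.94907168826367, 'k1': -0.0933160312492662, 'extrinsics': array([[ 0.02197681,  0.9979725 , -0.059732  ,  0.53280377],
       [-0.99932686,  0.02368351,  0.02801646, -0.04760987],
       [ 0.02937432,  0.05907607,  0.99782121,  1.11327005],
       [ 0.        ,  0.        ,  0.        ,  1.        ]])}
wrist {'vfov': 60.24198996287029, 'cx': 279.5815569818223, 'cy': 208.657659794265, 'k1': 0.02519293193467863, 'T_tool_cam': array([[ 8.33126877e-04,  9.57866116e-01,  2.87213873e-01,
         8.39456810e-02],
       [ 9.99999532e-01, -9.39540785e-04,  2.32676074e-04,
        -3.09499579e-04],
       [ 4.92721675e-04,  2.87213545e-01, -9.57866450e-01,
        -1.78072812e-01],
       [ 0.00000000e+00,  0.00000000e+00,  0.00000000e+00,
         1.00000000e+00]])}
{'time': 0.1, 'joint_positions': array([-1.34008659e+00,  8.78966431e-02,  1.37207387e+00, -2.50203320e-06,
        1.68359390e+00, -1.03086620e-01]), 'qvel': array([ 0.0005933 , -0.00092793, -0.00546717, -0.00029691,  0.0002776 ,
        0.00110347]), 'joint_torque': array([ 1.69906547e-03, -3.41252482e+01, -3.03301156e+01,  7.19377049e-02,
        3.04430863e-02, -9.43507484e-05]), 'tool_pos': array([ 0.18008846, -0.51916972,  0.20442756]), 'ee_rot': array([-3.13963111e+00, -2.00428193e-04,  3.33795881e-01]), 'wrist_force': array([ 0.64790225, -0.21609796, -0.32401849]), 'wrist_torque': array([-0.00359928, -0.02660749, -0.01023697]), 'finger_force': 0.0, 'width': 0.09410785413067563}
```

View pics/s0.png

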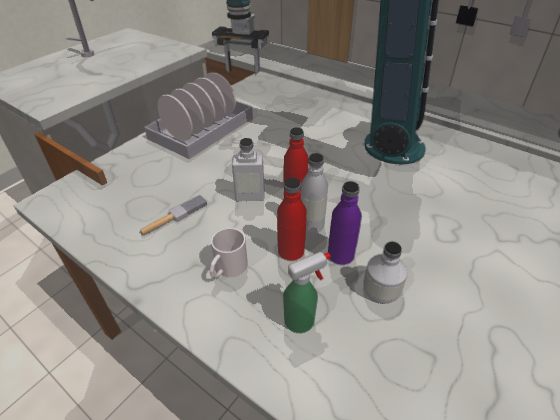

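View pics/t0.png

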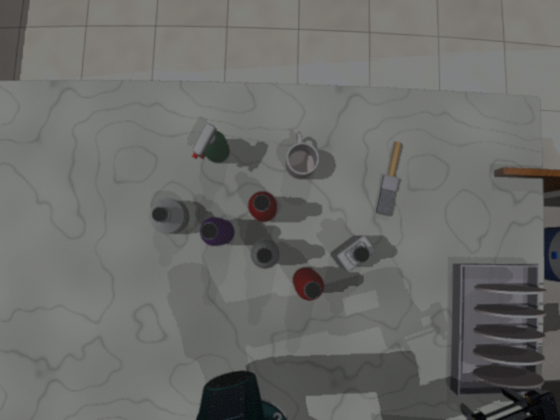

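The scene view shows dark-capped bottles at these pixels:
- **White:** bleach cap (316,161), descaler cap (246,146) and soap cap (392,250).
- **Look-alikes:** red (292,186), red (296,134) and purple (350,190).

In the top view the white caps are bleach (264,256), descaler (361,255) and soap (160,215). The red ones are at (262,203) and (312,290), and the purple one is at (210,231). I choose the three white ones.

```bash
python3 - <<'E'
from h import *
t=cv2.imread('pics/t0.png');s=cv2.imread('pics/s0.png')
def cap(im,u,v,w=13,th=75):
    # dark grey blob near the seed
    m=((im.max(2)<th)&(im.max(2).astype(int)-im.min(2)<25)).astype(np.uint8)
    q=np.zeros_like(m);q[v-w:v+w,u-w:u+w]=m[v-w:v+w,u-w:u+w]
    n,l,st,c=cv2.connectedComponentsWithStats(q)
    i=1+np.argmax(st[1:,4]);return st[i],c[i]
S={'bleach':((264,256),(316,161),.225),'descaler':((361,255),(246,146),.193),'soap':((160,215),(392,250),.148),
'red1':((262,203),(292,186),.225),'red2':((312,290),(296,134),.225),'purple':((210,231),(350,190),.225)}
for k,(a,b,z) in S.items():
    sa,ca=cap(t,*a);sb,cb=cap(s,*b)
    o1,d1=ray('top',*ca);o2,d2=ray('scene',*cb)
    A=np.c_[d1,-d2];x=np.linalg.lstsq(A,o2-o1,rcond=None)[0]
    p,q=o1+d1*x[0],o2+d2*x[1]
    print(k,sa,ca.round(1),sb,cb.round(1),'tri',((p+q)/2).round(4),'gap',np.linalg.norm(p-q).round(4),'plane',onz('top',*ca,z-.001).round(4),onz('scene',*cb,z-.009).round(4))
for n,u,v in(('spray',218,150),):print(n,onz('top',u,v,.12))
c=[cv2.resize(t[180:300,140:400],(780,360))]
cv2.imwrite('pics/c.png',c[0])
E
```

```text
bleach [251 243  26  25 466] [266.2 254.1] [308 153  15  14 135] [315.  158.9] tri [ 0.4932 -0.0301  0.2151] gap 0.0021 plane [ 0.4941 -0.0312  0.224 ] [ 0.4936 -0.0286  0.216 ]
descaler [353 246  17  20 234] [361.  254.3] [240 138  12  12  84] [245.3 142.4] tri [ 0.4968 -0.2418  0.1842] gap 0.0033 plane [ 0.4962 -0.2389  0.192 ] [ 0.4973 -0.2436  0.184 ]
soap [152 207  21  16 278] [162.4 214.1] [384 242  17  17 193] [391.7 248.9] tri [0.5763 0.2168 0.1333] gap 0.0039 plane [0.5765 0.2113 0.147 ] [0.5803 0.2197 0.139 ]
red1 [253 194  18  18 248] [261.7 202.1] [284 178  16  15 157] [291.2 183.9] tri [ 0.6045 -0.0192  0.2167] gap 0.0015 plane [ 0.6035 -0.0188  0.224 ] [ 0.6041 -0.0204  0.216 ]
red2 [304 277  21  23 300] [314. 289.] [290 128  13  12 101] [295.5 132.3] tri [ 0.4216 -0.1339  0.2161] gap 0.0007 plane [ 0.4228 -0.1335  0.224 ] [ 0.4213 -0.1337  0.216 ]
purple [197 218  26  26 571] [211.1 229.5] [342 181  17  17 174] [349.5 188.3] tri [0.5426 0.0888 0.2147] gap 0.0025 plane [0.5431 0.0863 0.224 ] [0.5433 0.0904 0.216 ]
spray [0.73399194 0.09200443 0.12      ]
```

View pics/c.png

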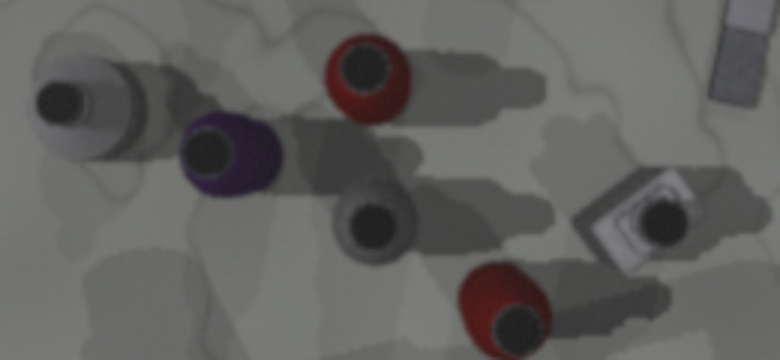

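The crop confirms that the white round bottle (264,255), the rectangular bottle (361,254) and the squat bottle (160,214) are the targets. I'll shut the fingers, rise and hover over the bleach.

arm_command([
  [0, 0, 0.08, 0],
  [0, 0, 0.16, 0],
  [0, 0, 0.24, 0],
  [0.624, 0.982, 0.24, 0],
  [0.624, 0.982, 0.24, 0],
  [0.624, 0.982, 0.24, 0],
  [0.624, 0.982, 0.24, 0],
  [0.624, 0.982, 0.24, 0],
], claw=1)

```text
time: 0.77
tool_pos: [0.2924, -0.3421, 0.325]
ee_rot: [-3.141, 0.0, 0.333]
wrist_force: [1.0, -1.4, -0.6]
width: 0.0442
finger_force: 0.0
```

```bash
python3 -c "
from h import *
o=robot.get_obs();print(o['time'],o['tool_pos'],o['ee_rot'],o['width'])"
```

```text
0.7667 [ 0.292384   -0.34207178  0.32504024] [-3.14099176e+00  7.94790586e-06  3.32857467e-01] 0.044194891021922866
```

arm_command([
  [0.4, 0.628, 0, 0],
  [0.4, 0.628, 0, 0],
  [0.4, 0.628, 0, 0],
  [0.4, 0.628, 0, 0],
  [0.4, 0.628, 0, 0],
  [0.4, 0.628, 0, 0],
  [0.4, 0.628, 0, 0],
  [0.4, 0.628, 0, 0],
])

```text
time: 1.43
tool_pos: [0.4715, -0.0605, 0.3252]
ee_rot: [3.142, 0.0, 0.334]
wrist_force: [0.5, -1.2, 0.3]
width: 0.0007
finger_force: 0.0
```

arm_command([
  [0.0, 0.0, 0, 0],
  [0.0, 0.0, 0, 0],
  [0.0, 0.0, 0, 0],
  [0.0, 0.0, 0, 0],
])

```text
time: 1.77
tool_pos: [0.4705, -0.0637, 0.3254]
ee_rot: [3.141, 0.001, 0.332]
wrist_force: [0.1, 0.3, -0.1]
width: 0.0006
finger_force: 0.0
```

```bash
cat >> h.py <<'E'
from scipy.spatial.transform import Rotation as R
def wT():
    o=robot.get_obs();T=np.eye(4);T[:3,:3]=R.from_euler('xyz',o['ee_rot']).as_matrix();T[:3,3]=o['tool_pos']
    return o,T@np.array(robot.camera_info('wrist')['T_tool_cam'])
def proj(p,T):
    c=robot.camera_info('wrist'); f=210/np.tan(np.radians(c['vfov'])/2)
    q=np.linalg.inv(T)@np.r_[p,1]; a=np.array([q[0],-q[1]])/-q[2]; a=a*(1+c['k1']*(a@a))
    return a*f+[c['cx'],c['cy']]
E
python3 - <<'E'
from h import *
o,T=wT();im=save('wrist','w1');np.save('T1',T)
print(o['time'],o['tool_pos'],o['ee_rot'],o['wrist_force'])
print(proj([.493,-.03,.224],T),proj(o['tool_pos'],T))
E
```

```text
1.7667 [ 0.47051548 -0.06371882  0.32539006] [3.14129606e+00 5.69502061e-04 3.32050306e-01] [ 0.06876871  0.30180908 -0.09738094]
[248.59647158 169.1539784 ] [280.19461086 263.09874968]
```

View pics/w1.png

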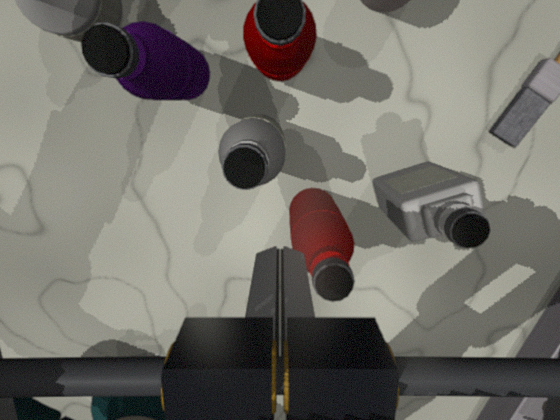

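The wrist view shows the bleach crown at (245,166) and the descaler crown at (468,228). The gripper fingers end at (280,255), and red, red and purple bottles surround the bleach.

```bash
cat >> h.py <<'E'
def crown(im,T,u,v,z,w=26,th=60):
    # darkest disc near the seed -> ellipse centre -> point on plane z (im RGB)
    g=cv2.GaussianBlur(im.max(2),(3,3),0); q=np.zeros_like(g); u,v=int(u),int(v)
    a,b=max(v-w,0),max(u-w,0); q[a:v+w,b:u+w]=(g[a:v+w,b:u+w]<th)*255
    cs=cv2.findContours(q,cv2.RETR_EXTERNAL,cv2.CHAIN_APPROX_NONE)[0]
    c=max(cs,key=cv2.contourArea); e=cv2.fitEllipse(cv2.convexHull(c))
    return np.round(e,1) if 0 else e, onz('wrist',*e[0],z,T)
E
python3 - <<'E'
from h import *
im=cv2.imread('pics/w1.png')[:,:,::-1];T=np.load('T1.npy')
for k,u,v,z in(('bl',245,166,.2235),('de',468,228,.1915),('red2',333,280,.2235),('red1',280,17,.2235)):
  for th in(45,60):print(k,th,crown(im,T,u,v,z,th=th))
E
```

```text
bl 45 (((244.200927734375, 167.41348266601562), (39.63689422607422, 40.61045455932617), 109.68077087402344), array([ 0.49308431, -0.02633351,  0.2235    ]))
bl 60 (((244.8304901123047, 167.30850219726562), (40.71494674682617, 42.942413330078125), 89.94317626953125), array([ 0.49332392, -0.02677271,  0.2235    ]))
de 45 (((470.1062927246094, 230.16201782226562), (33.10911178588867, 37.29024887084961), 70.73819732666016), array([ 0.49859376, -0.23700029,  0.1915    ]))
de 60 (((466.5849304199219, 227.89559936523438), (37.671356201171875, 45.42074966430664), 104.2302474975586), array([ 0.49951892, -0.23299832,  0.1915    ]))
red2 45 (((338.2187194824219, 282.1939392089844), (26.579755783081055, 34.85367965698242), 0.4978387653827667), array([ 0.42450442, -0.1325153 ,  0.2235    ]))
red2 60 (((334.1094055175781, 279.7088317871094), (36.03447723388672, 41.882591247558594), 5.894733428955078), array([ 0.42554733, -0.1283224 ,  0.2235    ]))
red1 45 (((279.9012756347656, 14.17739200592041), (45.83717727661133, 53.1687126159668), 165.89288330078125), array([ 0.60303212, -0.01776496,  0.2235    ]))
red1 60 (((281.8686218261719, 18.561128616333008), (47.39331817626953, 66.35381317138672), 155.71371459960938), array([ 0.60092882, -0.0199362 ,  0.2235    ]))
```

arm_command([
  [0.045, 0.072, -0.06, 0],
  [0.045, 0.072, -0.12, 0],
  [0.045, 0.072, -0.16, 0],
  [0.045, 0.072, -0.17, 0],
  [0.045, 0.072, -0.17, 0],
  [0.045, 0.072, -0.17, 0],
])

```text
time: 2.32
tool_pos: [0.4937, -0.0278, 0.2419]
ee_rot: [3.141, -0.002, 0.332]
wrist_force: [0.6, -1.2, 0.4]
width: 0.0003
finger_force: 0.0
```

```bash
python3 - <<'E'
from h import *
o,T=wT();im=save('wrist','w2')
print(o['tool_pos'],o['ee_rot'],o['wrist_force'],o['joint_torque'].round(2)); p=proj([.493,-.028,.2235],T);print(p)
for th in(45,60):print(crown(im,T,*p,.2235,w=45,th=th))
E
```

```text
[ 0.49365463 -0.02784564  0.24186175] [ 3.14050609e+00 -1.54489520e-03  3.31702109e-01] [ 0.6482797  -1.15686428  0.44723564] [  0.06 -27.39 -29.18   0.05  -0.05  -0.  ]
[280.01112414 250.67764703]
(((271.0732727050781, 248.55848693847656), (40.13243865966797, 56.770389556884766), 9.735541343688965), array([ 0.49255983, -0.02261294,  0.2235    ]))
(((278.3560485839844, 257.64007568359375), (55.17615509033203, 73.41846466064453), 167.6175537109375), array([ 0.48848644, -0.0285269 ,  0.2235    ]))
```

View pics/w2.png

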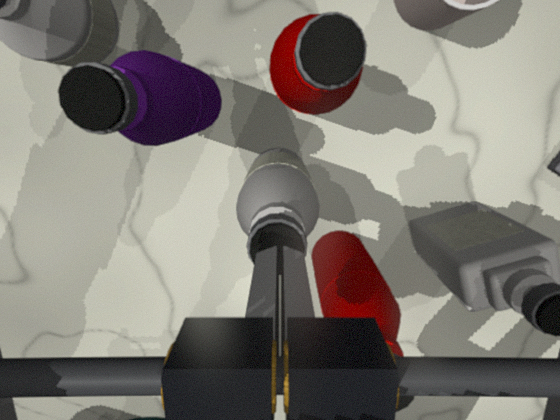

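The fingers sit over the bleach crown, which spans columns 249–306. Now I'll press slowly.

arm_command([
  [0, 0, -0.014, 0],
  [0, 0, -0.028, 0],
  [0, 0, -0.034, 0],
  [0, 0, -0.039, 0],
  [0, 0, -0.044, 0],
  [0, 0, -0.049, 0],
  [0, 0, -0.054, 0],
  [0, 0, -0.054, 0],
])

```text
time: 3.03
tool_pos: [0.4937, -0.0268, 0.2133]
ee_rot: [3.141, -0.0, 0.334]
wrist_force: [1.2, -0.9, 3.9]
width: 0.0005
finger_force: 1.8
```

arm_command([
  [0, 0, -0.002, 0],
  [0, 0, -0.003, 0],
  [0, 0, -0.003, 0],
  [0, 0, -0.003, 0],
])

```text
time: 3.37
tool_pos: [0.4937, -0.0268, 0.2125]
ee_rot: [3.141, -0.001, 0.334]
wrist_force: [0.9, -1.5, 5.7]
width: 0.0004
finger_force: 2.4
```

arm_command([
  [0, 0, -0.002, 0],
  [0, 0, -0.003, 0],
  [0, 0, -0.003, 0],
  [0, 0, -0.003, 0],
])

```text
time: 3.7
tool_pos: [0.4939, -0.0268, 0.2119]
ee_rot: [3.14, -0.002, 0.334]
wrist_force: [-1.4, -1.0, 8.5]
width: 0.0006
finger_force: 3.9
```

arm_command([
  [0, 0, -0.002, 0],
  [0, 0, -0.003, 0],
  [0, 0, -0.003, 0],
  [0, 0, -0.003, 0],
])

```text
time: 4.03
tool_pos: [0.4941, -0.0268, 0.2114]
ee_rot: [3.14, -0.003, 0.334]
wrist_force: [-1.1, -0.1, 11.2]
width: 0.0002
finger_force: 5.4
```

arm_command([
  [0, 0, 0.07, 0],
  [0, 0, 0.14, 0],
  [0, 0, 0.18, 0],
  [0.008, -0.426, 0.18, 0],
  [0.008, -0.426, 0.18, 0],
  [0.008, -0.426, 0.18, 0],
  [0.008, -0.426, 0.18, 0],
  [0.008, -0.426, 0.18, 0],
])

```text
time: 4.7
tool_pos: [0.497, -0.2361, 0.2976]
ee_rot: [-3.139, 0.001, 0.335]
wrist_force: [0.5, 0.1, -0.2]
width: 0.0004
finger_force: 0.0
```

arm_command([
  [0, -0.02, -0.04, 0],
  [0, -0.02, -0.08, 0],
  [0, -0.02, -0.1, 0],
  [0, -0.02, -0.1, 0],
  [0, -0.02, -0.1, 0],
])

```text
time: 5.12
tool_pos: [0.4972, -0.244, 0.248]
ee_rot: [-3.139, 0.001, 0.335]
wrist_force: [-0.2, -0.5, 0.8]
width: 0.0005
finger_force: 0.0
```

```bash
python3 - <<'E'
from h import *
o,T=wT();im=save('wrist','w3');np.save('T3',T)
print(o['tool_pos'],o['wrist_force'])
for y in(-.233,-.237,-.241):print(proj([.498,y,.1915],T))
E
```

```text
[ 0.49715504 -0.24402323  0.24798436] [-0.22229735 -0.53366021  0.79377033]
[265.47445895 221.41906824]
[271.01107028 223.24601231]
[276.5309848  225.06767345]
```

View pics/w3.png

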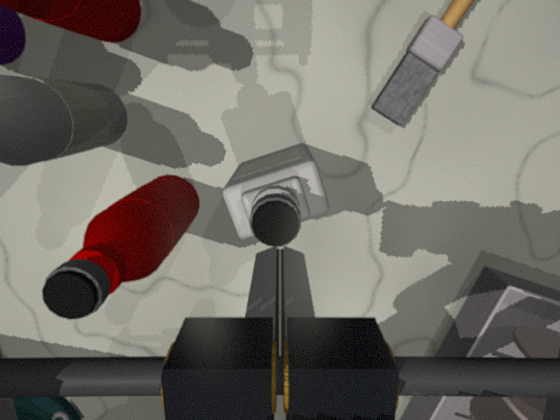

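The descaler crown is at (275,221), so it needs about +3 mm x and +5 mm y.

arm_command([
  [0.006, 0.01, -0.04, 0],
  [0.006, 0.01, -0.08, 0],
  [0.006, 0.01, -0.1, 0],
  [0.006, 0.01, -0.107, 0],
  [0.006, 0.01, -0.113, 0],
  [0.006, 0.01, -0.119, 0],
  [0.006, 0.01, -0.125, 0],
  [0.006, 0.01, -0.125, 0],
])

```text
time: 5.83
tool_pos: [0.5009, -0.24, 0.1879]
ee_rot: [3.14, -0.002, 0.334]
wrist_force: [-0.3, 1.0, 3.5]
width: 0.0008
finger_force: 1.9
```

arm_command([
  [0, 0, -0.003, 0],
  [0, 0, -0.005, 0],
  [0, 0, -0.005, 0],
  [0, 0, -0.005, 0],
])

```text
time: 6.17
tool_pos: [0.5008, -0.24, 0.1844]
ee_rot: [3.141, -0.001, 0.334]
wrist_force: [0.3, 0.9, 3.6]
width: 0.0004
finger_force: 1.9
```

arm_command([
  [0, 0, -0.003, 0],
  [0, 0, -0.006, 0],
  [0, 0, -0.008, 0],
  [0, 0, -0.008, 0],
  [0, 0, -0.008, 0],
])

```text
time: 6.58
tool_pos: [0.5008, -0.24, 0.1804]
ee_rot: [3.141, -0.001, 0.334]
wrist_force: [0.7, 1.2, 6.5]
width: 0.0006
finger_force: 2.6
```

arm_command([
  [0, 0, -0.002, 0],
  [0, 0, -0.003, 0],
  [0, 0, -0.003, 0],
  [0, 0, -0.003, 0],
])

```text
time: 6.92
tool_pos: [0.5009, -0.24, 0.1799]
ee_rot: [3.14, -0.002, 0.334]
wrist_force: [-1.0, 1.9, 7.6]
width: 0.0003
finger_force: 4.0
```

arm_command([
  [0, 0, -0.002, 0],
  [0, 0, -0.004, 0],
  [0, 0, -0.005, 0],
  [0, 0, -0.005, 0],
  [0, 0, -0.005, 0],
])

```text
time: 7.33
tool_pos: [0.5011, -0.2401, 0.179]
ee_rot: [3.139, -0.003, 0.334]
wrist_force: [-1.0, 2.9, 12.4]
width: 0.0001
finger_force: 6.4
```

arm_command([
  [0, 0, 0.08, 0],
  [0, 0, 0.16, 0],
  [0, 0, 0.24, 0],
  [0, 0, 0.3, 0],
  [0.15, 0.91, 0.3, 0.333],
  [0.15, 0.91, 0.3, 0.333],
  [0.15, 0.91, 0.3, 0.333],
  [0.15, 0.91, 0.3, 0.333],
])

```text
time: 8.0
tool_pos: [0.5274, -0.0747, 0.3247]
ee_rot: [-3.141, 0.002, 0.838]
wrist_force: [0.9, -0.4, 0.7]
width: 0.0004
finger_force: 0.0
```

arm_command([
  [0.1, 0.6, 0, 0.1],
  [0.1, 0.6, 0, 0.1],
  [0.1, 0.6, 0, 0.1],
  [0.1, 0.6, 0, 0.1],
  [0.1, 0.6, 0, 0.1],
  [0.1, 0.6, 0, 0.1],
  [0.1, 0.6, 0, 0.1],
  [0.1, 0.6, 0, 0.1],
])

```text
time: 8.67
tool_pos: [0.5773, 0.2295, 0.3229]
ee_rot: [-3.138, 0.002, 1.049]
wrist_force: [0.0, -0.8, -1.0]
width: 0.0005
finger_force: 0.0
```

Now I'll move back about 13 mm in y, descend to about z = 0.205, and look.

arm_command([
  [0, -0.026, -0.06, 0],
  [0, -0.026, -0.13, 0],
  [0, -0.026, -0.2, 0],
  [0, -0.026, -0.24, 0],
  [0, -0.026, -0.24, 0],
  [0, -0.026, -0.24, 0],
])

```text
time: 9.17
tool_pos: [0.5767, 0.2104, 0.2038]
ee_rot: [-3.139, 0.004, 1.042]
wrist_force: [1.1, 0.4, 0.4]
width: 0.0004
finger_force: 0.0
```

```bash
python3 - <<'E'
from h import *
o,T=wT();im=save('wrist','w4')
print(o['tool_pos'],o['ee_rot'],o['wrist_force'])
for p in([.577,.215],[.582,.215],[.577,.22]):print(p,proj([*p,.1465],T))
E
```

```text
[0.57671532 0.21043189 0.20375881] [-3.13881843  0.00392638  1.04249362] [1.11285903 0.35710164 0.42774437]
[0.577, 0.215] [277.23977137 221.75553074]
[0.582, 0.215] [283.54945239 218.28089457]
[0.577, 0.22] [273.54088953 215.76038629]
```

View pics/w4.png

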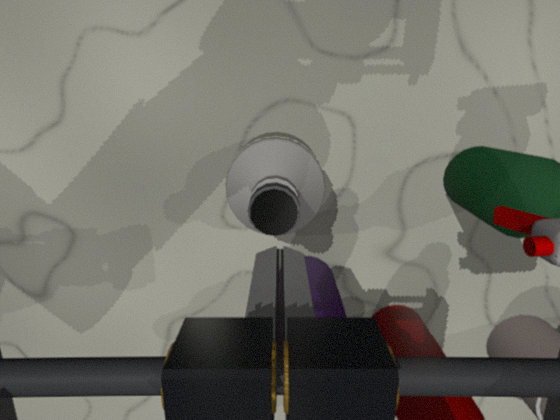

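The soap crown is at (274,211), so it needs about +2 mm x and +11 mm y. I'll correct, then check lower down.

arm_command([
  [0.005, 0.022, 0, 0],
  [0.005, 0.022, -0.04, 0],
  [0.005, 0.022, -0.08, 0],
  [0.005, 0.022, -0.08, 0],
  [0.005, 0.022, -0.08, 0],
])

```text
time: 9.63
tool_pos: [0.5803, 0.223, 0.1668]
ee_rot: [3.141, -0.0, 1.044]
wrist_force: [0.4, 0.1, 0.3]
width: 0.0004
finger_force: 0.0
```

```bash
python3 - <<'E'
from h import *
o,T=wT();im=save('wrist','w5')
print(o['tool_pos'],o['ee_rot'],o['wrist_force'])
for p in([.577,.217],[.579,.2215]):print(p,proj([*p,.1465],T))
cv2.imwrite('pics/w5c.png',cv2.resize(im[120:320,160:400,::-1],(720,600)))
E
```

```text
[0.58033845 0.22302208 0.16679104] [ 3.14119454e+00 -3.94235935e-04  1.04357762e+00] [0.43626278 0.13648839 0.29957336]
[0.577, 0.217] [280.21972143 259.45281147]
[0.579, 0.2215] [279.32735126 251.86662906]
```

View pics/w5c.png

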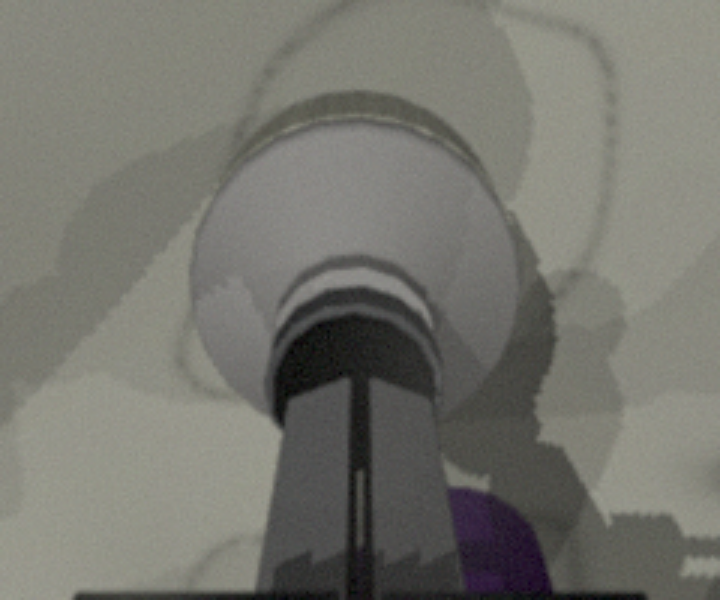

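The crown centre is at about (279,250), so the TCP is centred within 2 mm. I'll press.

arm_command([
  [-0.002, -0.002, -0.014, 0],
  [-0.002, -0.002, -0.028, 0],
  [-0.002, -0.002, -0.034, 0],
  [-0.002, -0.002, -0.04, 0],
  [-0.002, -0.002, -0.046, 0],
  [-0.002, -0.002, -0.052, 0],
  [-0.002, -0.002, -0.056, 0],
  [-0.002, -0.002, -0.056, 0],
])

```text
time: 10.35
tool_pos: [0.579, 0.2214, 0.1381]
ee_rot: [3.141, -0.0, 1.043]
wrist_force: [-1.0, 0.1, 4.1]
width: 0.0003
finger_force: 1.8
```

arm_command([
  [0, 0, -0.002, 0],
  [0, 0, -0.004, 0],
  [0, 0, -0.004, 0],
  [0, 0, -0.004, 0],
])

```text
time: 10.68
tool_pos: [0.5791, 0.2214, 0.136]
ee_rot: [3.141, 0.0, 1.043]
wrist_force: [-1.4, -0.3, 3.6]
width: 0.0002
finger_force: 1.8
```

arm_command([
  [0, 0, -0.002, 0],
  [0, 0, -0.004, 0],
  [0, 0, -0.006, 0],
  [0, 0, -0.006, 0],
  [0, 0, -0.006, 0],
])

```text
time: 11.1
tool_pos: [0.5794, 0.2216, 0.1349]
ee_rot: [3.14, -0.001, 1.043]
wrist_force: [-3.0, -1.2, 8.2]
width: 0.0002
finger_force: 4.3
```

arm_command([
  [0, 0, -0.002, 0],
  [0, 0, -0.004, 0],
  [0, 0, -0.005, 0],
  [0, 0, -0.005, 0],
  [0, 0, -0.005, 0],
])

```text
time: 11.52
tool_pos: [0.5799, 0.2217, 0.1341]
ee_rot: [3.139, -0.003, 1.043]
wrist_force: [-3.1, -1.2, 13.5]
width: 0.0002
finger_force: 6.6
```

arm_command([
  [0, 0, 0.07, 0],
  [0, 0, 0.15, 0],
  [0, 0, 0.23, 0],
  [0, 0, 0.31, 0],
  [0, 0, 0.4, 0],
  [0, 0, 0.4, 0],
  [0, 0, 0.4, 0],
  [0, 0, 0.4, 0],
])

```text
time: 12.18
tool_pos: [0.5793, 0.2216, 0.3292]
ee_rot: [-3.141, 0.001, 1.043]
wrist_force: [-0.3, -0.2, -0.8]
width: 0.0005
finger_force: 0.0
```

```bash
python3 - <<'E'
from h import *
a=save('scene','s1')
b=cv2.imread('pics/s0.png')
f=lambda im:cv2.resize(im[120:310,220:420],(400,380),interpolation=cv2.INTER_CUBIC)
cv2.imwrite('pics/cmp.png',np.hstack([f(b),f(a[:,:,::-1])]))
print(robot.get_obs()['tool_pos'],robot.get_obs()['wrist_force'])
E
```

```text
[0.5788379  0.22141293 0.32766174] [0.05226729 0.79667315 0.47949551]
```

View pics/cmp.png

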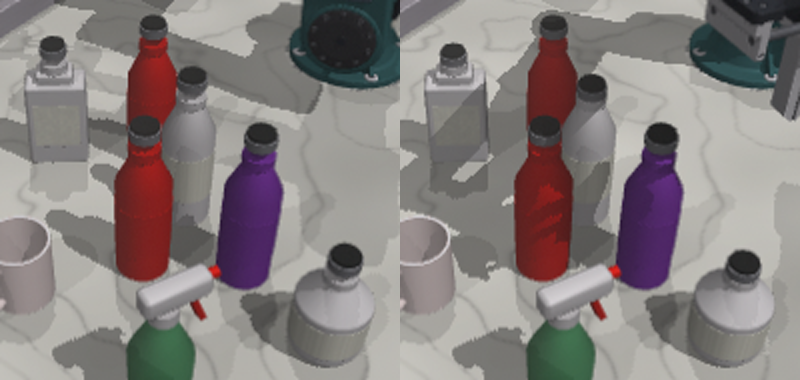

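In the before/after pair all three white caps sit lower, by about 7–8 px in the enlarged crop. The bottles and bystanders have not moved, so I'm handing in.

```bash
python3 -c "
from bench import robot
print(robot.close_job())"
```

```text
the job is handed in; nothing more can be done
None
```

I pressed the bleach, descaler and washing-up liquid caps shut, in that order, with at most about 14 N; the before/after pictures show no bottle or bystander moved, and I handed the job in at about 12 s (no verdict was shown).

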